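# Load a dowel-drilling jig to its turret stop

### The job

Load the dowel-drilling jig for the next hole: roll the turret stop by its cross handle until its longest rod is straight down, in line with the channel. Then slide the walnut blank flat along the fence and under the drill bridge until its end is fully home against that rod, and swing the cam lever in until it grips the blank tight against the fence. Leave the tools on the table around it where they are.

Things in the scene. Friction and masses are not known exactly. Their poses are not given: they have to be found in the camera images.
- jig: Shop-made dowel-drilling jig, fixed to the table; blank travels along its fence from right to left. Frame: origin on the table, x away from the robot across the jig, y to the left along the feed, z up. Pale wooden base 12 mm thick, x -85 to +70, y -303 to +190 mm. Two black star knobs on it, 56 mm across, to 36 mm above the table, at (-55,-274) and (-50,+155) mm
- fence_face (a point): Point on the working face of the beech fence: jig (+40,-150) mm, 12 mm above the table, where the face meets the base. The face is the plane jig x = +40 mm, from y -255 to +155 mm; the fence is 24 mm thick and its top is 34 mm above the table
- bridge_gap (a point): Middle of the gap's floor under the aluminium drill bridge: jig (+19,0) mm, 12 mm above the table. The bridge covers y -20 to +20, x -20 to +64 mm; top 42 mm above the table, its two steel bushes 48 mm. The gap is 46 mm wide (fence face x +40 to near pillar x -6 mm) and 22 mm high. The blank slides through it along jig +y
- blank: The work: piece of dark walnut, 42 mm wide (its x), 150 mm long (its y), 19 mm thick, about 75 g, loose, lying flat and a little askew on the infeed (right) part of the jig's base; origin at the middle of its underside. Flush with the fence its origin is at jig x = +19 mm
- turret (a joint): Angle (rad) of the turret stop, a disc with four stop rods 90 degrees apart, on an axis along jig y. At 0 the shortest rod is straight down, at +1.571 the longest. Grows as the top of the turret moves away from the robot (+x). No clicks: friction holds it where it is left (0.08 N m, at the balls about 2 to 3 N). Starts between -0.9 and 0.5
- turret_disc (a point): Middle of the front face of the turret's aluminium disc (68 mm diameter): jig (+19,+165) mm, 47 mm above the table, on the axis. Steel rods of 10 mm diameter, 25 mm from the axis, stick out of this face towards the blank (-y) by 15, 30, 45 and 60 mm. Only the lowest rod lies in the blank's path
- cross_handle (a point): Middle of the turret's black cross handle, on the axis: jig (+19,+230) mm, 47 mm above the table, beyond the base's left end; turns with the turret. Four arms 11 mm thick in the plane y = +230 mm, with 16 mm balls centred 35 mm from the axis. At turret angles 0 and +1.571 one arm is straight up. Grey bearing plate beside it: to y = +205 mm, 67 mm high
- stop_face (a point): Where the end of the longest rod stands when it is straight down: jig (+19,+105) mm, 21.5 mm above the table (a fixed point of the jig). With the blank's leading end here, the blank's origin is at jig y = +30 mm
- cam_lever (a joint): Angle (rad) of the wooden cam lever in front of the channel, about an upright pivot. 0 = open, lever pointing to the robot; grows as it swings to the right (counter-clockwise from above), end stop 1.75. On a blank flush with the fence it bites from about 1.3 and is firm at 1.45, and draws the blank to the stop. Friction (0.15 N m) holds it. Starts at 0 to 0.35, channel free
- cam_pivot (a point): Pivot of the cam lever: jig (-32.6,+65) mm, 12 mm above the table (a fixed point of the jig). The cam is a wooden disc of 24 mm radius round it, centred 8 mm off the pivot, 16 to 34 mm above the table. At lever angle q the lever points, in the jig's frame, in the direction 185 degrees + q counter-clockwise from jig +x
- lever_tip (a point): Point on the lever's centre line 100 mm from the pivot, 27 mm above the table. The lever is a bar 16 mm wide, from 20 to 34 mm above the table, and ends 116 mm from the pivot
- tape_measure: yellow and black tape measure, 38 x 83 x 66 mm, standing on the table in front of the jig's left end; origin under its middle. Leave it where it is
- sanding_block: cork sanding block wrapped in brown abrasive paper, 57 x 87 x 32 mm, lying on the table beyond the jig's right end; origin under its middle. Leave it where it is
- wax_tin: round tin of wax, green with a white lid, 62 mm across, 36 mm high, on the table beyond the jig's right end, behind the sanding block; origin under its middle. Leave it where it is
Mind the look-alikes: they are no part of the job. Of the things shaped like the blank, the walnut one is meant.

How it is judged:
By the outcome, as a careful person would: the job done as asked, in the order asked, and still so for the second after the job is handed in, with the robot touching nothing.
It also fails if it takes over 64 s, if anything falls off the work surface, if the arm or the gripper's body presses on something with over 40 N, if the wrist force passes 120 N, or if a joint passes its speed limit or range.

### The arm

A 6-joint arm with a two-finger parallel gripper is mounted at the origin on the work surface; the furniture and walls round the work are solid. World frame = base frame: x ahead of the robot, y to its left, z up, the work surface at z = 0. Lengths are in m, angles in rad, forces in N, time in s.
With the tool pointing down it reaches from about 0.275 to 0.875 m from the base axis. Payload 12.5 kg.
Tool frame: the origin (TCP) lies at the very end of the fingers, on their centre line; the grasp point (between the pads) lies 19 mm behind it; z points along the fingers, y is the line along which they close (so a half turn about z gives the same grasp; the last joint's range is limited). The gripper opens to 85 mm and grips with 20 to 120 N. Pads are 22 mm wide; open, the fingers measure 114 mm over their backs; the gripper's body (76 mm by 85 mm) begins 54 mm behind the grasp point. The pads swing forward as they close: fully open they stand 13 mm farther back than shut.
Start: joints at [-1.203, 0.351, 1.652, -0, 1.139, -0.085], TCP at [0.241, -0.495, 0.231] pointing down, gripper open.
Joint ranges: [-2.75, 2.75], [-0.79, 2.1], [0.01, 2.65], [-1.57, 4.71], [0.07, 3.14], [-2.87, 2.87]. Speed limits (rad/s): [2.22, 2.22, 2.79, 3.14, 3.14, 3.14].

### API

Orientations are given as a 3x3 rotation matrix whose columns are the frame's x, y, z axes.
In Python, from bench import manip gives the robot as it stands. Calls block until the motion is done:
- manip.move_ptp(position, orientation): joint-space move of the TCP to a pose.
- manip.move_l(position, attitude=None, max_speed=0.15): straight line of the TCP; attitude=None keeps the orientation; max_speed is the mean speed in m/s.
- manip.move_j(angles): joint-space move.
- manip.set_gripper(opening, effort=None): opening from 0.0 (shut) to 1.0 (fully open); effort is the grip in N (None keeps the last); returns when the fingers have stopped.
- manip.dwell(seconds).
- manip.inverse_kinematics(position, orientation): joint angles nearest the present ones, or None.
- manip.grab_frame(name): name is "side" or "top"; returns (picture, depth): 400x640x3 uint8, red, green, blue; 400x640 float32, m along the optical axis (not along the pixel's ray), 0 where there is no reading.
- manip.get_calibration(name): a dict with "camera_matrix" (3x3 intrinsics, pixels), "R" (3x3) and "t" (3): a world point X has camera coordinates R X + t. Camera axes: x right, y down, z forward; pixel columns grow to the right and rows downward; lengths in m; the calibration is good to about 2 mm. A picture is of the moment at which its call begins. get_calibration takes no time and is no camera call.
A pose or a line that the arm cannot do raises manip.Unreachable and nothing moves.
- manip.sign_off(): hands the job in; it is judged then, once.
Trained networks look in the newest picture that a camera, given by its name, has taken for a name from the list of things; names that differ only in an ending like _2 or _b are one class to them, and where a whole thing is asked for, a point or a joint stands for the part that bears it (a point fixed in the world has none). Each returns a list of dicts, best first, with "confidence" (0 to 1); they miss things now and then, are a little off and sometimes report something else, mostly with a low value. They report only what shows in the picture. A call takes as long as a camera call. They do not tell look-alikes from the thing itself.
- manip.look_for(camera, name): "at" ([x, y, z] in m, in world coordinates, good to about 4 mm: the middle of the surface that is visible of it).
Readings, each from a call of its own:
- manip.current_time(): time.
- manip.current_qpos(): joint angles.
- manip.current_joint_vel(): joint speeds.
- manip.current_joint_torque(): joint torques, N m.
- manip.current_ee_pos(): TCP position.
- manip.current_tcp_rot(): TCP orientation.
- manip.current_force(): force on the tool from outside, world axes, zero at the start.
- manip.current_ft_torque(): the same for the moment, N m.
- manip.current_grip_width(): opening from 0.0 (shut) to 1.0 (fully open).
- manip.current_grip_force(): force on a finger pad.
Only numpy, scipy, OpenCV 4.12 (cv2) and the standard library are available. Lean on these libraries where they do the work, as an engineer would, in place of code of your own. Each camera call takes 0.05 s, during which the arm holds its last target. There are 200 camera calls.

## Working session

There is one attempt and no reset: what is moved stays moved. The work goes in short steps, each a Python script; the robot and the scene stay as the last script left them, time stands still between calls to the robot, and variables do not carry over. Pictures are saved under pics/ and viewed, at most 10 in all, crops included, and the job is handed in when it is done.

```bash
mkdir -p pics; ls; python3 - <<'E'
from bench import manip
import cv2,numpy as np
for c in("top","side"):
    im,d=manip.grab_frame(c); cv2.imwrite(f"pics/{c}0.png",im[:,:,::-1]); np.savez(f"{c}0.npz",im=im,d=d)
    K=manip.get_calibration(c); print(c,K["camera_matrix"].round(1).tolist(),K["R"].round(3).tolist(),K["t"].round(3).tolist())
    for n in["jig","fence_face","bridge_gap","blank","turret_disc","cross_handle","cam_pivot","lever_tip","tape_measure","sanding_block","wax_tin"]:
        try: print(n,[(np.round(r["at"],4).tolist(),round(r["confidence"],2)) for r in manip.look_for(c,n)[:3]])
        except Exception as e: print(n,e)
print(manip.current_time())
E
```

```text
pics
top [[518.2, 0.0, 330.0], [0.0, 518.2, 200.9], [0.0, 0.0, 1.0]] [[-0.012, -1.0, -0.017], [-0.98, 0.016, -0.198], [0.198, 0.015, -0.98]] [-0.002, 0.508, 1.575]
jig [([0.5747, -0.0242, 0.0104], 0.81)]
fence_face [([0.5777, -0.0238, 0.0133], 0.73)]
bridge_gap [([0.5768, -0.0264, 0.0137], 0.92)]
blank [([0.3825, -0.0726, 0.0188], 0.92), ([0.3458, 0.1501, 0.0208], 0.9), ([0.5655, -0.1388, 0.0274], 0.83)]
turret_disc [([0.58, -0.0239, 0.0108], 0.78)]
cross_handle [([0.5786, -0.0251, 0.0137], 0.82)]
cam_pivot [([0.5808, -0.0265, 0.0094], 0.89)]
lever_tip [([0.5333, 0.0403, 0.0298], 0.79)]
tape_measure [([0.4068, 0.3909, 0.0614], 0.7)]
sanding_block [([0.4426, -0.4345, 0.0356], 0.67)]
wax_tin [([0.5954, -0.3901, 0.0373], 0.72), ([0.5781, -0.0248, 0.015], 0.44)]
side [[372.0, 0.0, 317.0], [0.0, 372.0, 195.6], [0.0, 0.0, 1.0]] [[-0.843, -0.538, -0.003], [-0.252, 0.398, -0.882], [0.476, -0.743, -0.471]] [0.424, 0.187, 0.782]
jig [([0.5758, 0.0513, 0.012], 0.96), ([0.3906, 0.412, 0.0537], 0.32)]
fence_face [([0.5761, 0.0533, 0.0098], 0.7)]
bridge_gap [([0.5743, 0.0523, 0.0154], 0.96)]
blank [([0.3434, 0.1601, 0.0206], 0.93), ([0.3431, -0.0508, 0.0176], 0.64), ([0.5571, -0.1207, 0.0318], 0.61)]
turret_disc [([0.5736, 0.0515, 0.0077], 0.75)]
cross_handle [([0.5695, 0.0483, 0.0099], 0.68)]
cam_pivot [([0.5693, 0.0537, 0.0092], 0.64), ([0.3898, 0.4105, 0.0526], 0.44)]
lever_tip [([0.5187, 0.0485, 0.0319], 0.81)]
tape_measure [([0.3869, 0.4079, 0.0546], 0.79), ([0.575, 0.0506, 0.012], 0.24)]
sanding_block [([0.4403, -0.4177, 0.0246], 0.88), ([0.5604, -0.1218, 0.0338], 0.67)]
wax_tin [([0.5833, -0.3785, 0.0289], 0.65)]
1.2
```

View pics/top0.png

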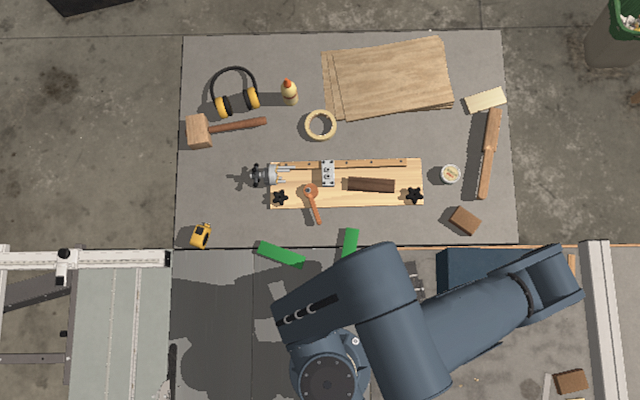

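View pics/side0.png

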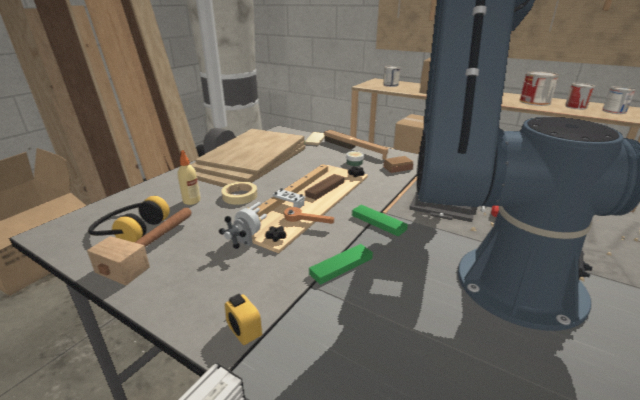

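The top view shows three blank-shaped pieces: walnut at px (371,185) on the jig, and green ones at (281,254) and (349,243). Walnut on the infeed is the one meant. The turret is at (262,175), the lever runs (311,190) to (319,222), and the star knobs are at (280,198) and (414,196). Next I fit the jig pose and confirm it in an enlarged crop.

```bash
cat > h.py <<'E'
from bench import manip
import cv2,numpy as np
from scipy.optimize import least_squares
def proj(c,P):
    K=manip.get_calibration(c); q=np.atleast_2d(P)@np.array(K["R"]).T+K["t"]; p=q@np.array(K["camera_matrix"]).T
    return p[:,:2]/p[:,2:]
def back(c,uv,z):
    K=manip.get_calibration(c); R=np.array(K["R"]); C=-R.T@K["t"]
    uv=np.atleast_2d(uv); d=np.c_[uv,np.ones(len(uv))]@np.linalg.inv(K["camera_matrix"]).T@R
    return C+d*((z-C[2])/d[:,2])[:,None]
def jw(J,p):  # jig mm -> world m
    p=np.atleast_2d(np.array(p,float))/1000; c,s=np.cos(J[2]),np.sin(J[2])
    return np.c_[J[0]+c*p[:,0]-s*p[:,1],J[1]+s*p[:,0]+c*p[:,1],p[:,2]]
def wj(J,P):
    P=np.atleast_2d(P); c,s=np.cos(J[2]),np.sin(J[2]); d=P[:,:2]-J[:2]
    return np.c_[c*d[:,0]+s*d[:,1],-s*d[:,0]+c*d[:,1],P[:,2]]*1000
E
cat > fit.py <<'E'
from h import *
im=np.load("top0.npz")["im"]; hsv=cv2.cvtColor(im,cv2.COLOR_RGB2HSV)
m=cv2.inRange(hsv,(8,60,120),(28,200,255)); m[:150]=0;m[225:]=0;m[:,:240]=0;m[:,440:]=0
n,l,s,_=cv2.connectedComponentsWithStats(m); k=1+s[1:,4].argmax(); m=(l==k).astype(np.uint8)
print(s[k])
ys,xs=np.nonzero(m)
# near edge: bottom-most pixel per column ; ends: left/right-most per row
L=[];
near=np.array([(x,ys[xs==x].max()+.5) for x in range(xs.min()+4,xs.max()-3)]); 
right=np.array([(xs[ys==y].max()+.5,y) for y in range(ys.min()+4,ys.max()-3)])
left=np.array([(xs[ys==y].min()-.5,y) for y in range(ys.min()+4,ys.max()-3)])
N,Rr,Lf=[back("top",a,.012) for a in(near,right,left)]
def res(J): return np.r_[wj(J,N)[:,0]+85,wj(J,Rr)[:,1]+303,wj(J,Lf)[:,1]-190]
f=least_squares(res,[.57,0.03,0],loss="soft_l1",x_scale=[.01,.01,.01]); J=f.x
print("J",J,"med|res|",np.median(abs(f.fun)))
for a,nm,i,v in((N,"near",0,-85),(Rr,"right",1,-303),(Lf,"left",1,190)): print(nm,np.percentile(wj(J,a)[:,i]-v,[10,50,90]).round(1))
np.save("J.npy",J)
bl=cv2.inRange(hsv,(0,30,20),(15,200,110));bl[:170]=0;bl[200:]=0;bl[:,:340]=0;bl[:,400:]=0
r=cv2.minAreaRect(np.argwhere(bl)[:,::-1].astype(np.float32)); B=wj(J,back("top",cv2.boxPoints(r),.031)); print("blank",B[:,:2].round(1).tolist(),B.mean(0))
def draw(c,x0,y0,x1,y1,k):
    im=np.load(c+"0.npz")["im"][y0:y1,x0:x1,::-1]; o=cv2.resize(im,None,fx=k,fy=k,interpolation=cv2.INTER_CUBIC)
    def poly(p,col,cl=True): 
        q=(proj(c,jw(J,p))+.5-[x0,y0])*k; cv2.polylines(o,[q.round().astype(int)],cl,col,1)
    rc=lambda a,b,y,d,z:[(a,y,z),(b,y,z),(b,d,z),(a,d,z)]
    poly(rc(-85,70,-303,190,12),(255,0,0)); poly(rc(40,64,-255,155,34),(0,255,0)); poly(rc(-20,64,-20,20,42),(255,0,255))
    t=np.linspace(0,6.28,30)
    for a in((-55,-274),(-50,155)): poly([(a[0]+28*np.cos(u),a[1]+28*np.sin(u),36) for u in t],(255,255,0))
    poly([(19+34*np.cos(u),165,47+34*np.sin(u)) for u in t],(0,0,255)); poly([(19+35*np.cos(u),230,47+35*np.sin(u)) for u in t],(0,255,255))
    return o
a=draw("top",230,148,430,230,4); b=draw("side",205,155,370,250,4)
cv2.imwrite("pics/a.png",a);cv2.imwrite("pics/b.png",b)
E
python3 fit.py
```

```text
[ 270  158  154   67 5543]
J [ 0.57976707 -0.00285585  0.01504073] med|res| 1.137658702161879
near [-1.5 -0.1  1.5]
right [ -1.2   1.1 334.3]
left [-140.2  -16.1    0.7]
blank [[-34.2, -59.4], [9.0, -63.7], [-5.7, -210.2], [-48.8, -205.2]] [ -19.91625564 -134.59867818   31.        ]
```

View pics/a.png

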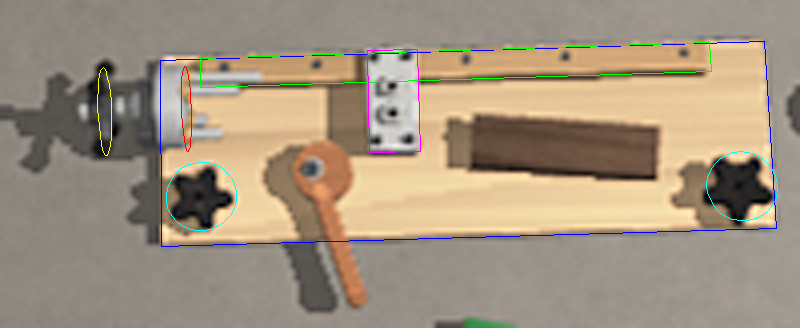

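View pics/b.png

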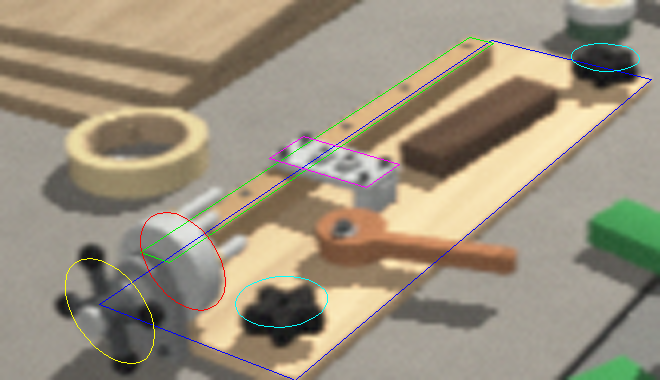

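The crop confirms the walnut blank at top px (348,185), a little askew; the fitted outline matches the base, fence and bridge. In the side crop the handle balls are at (92,255), (68,303), (122,365) and (155,318). I'll turn these into turret and lever angles and start on the turret.

```bash
python3 - <<'E'
from h import *
J=np.load("J.npy")
b=np.array([(92,255),(68,303),(122,365),(155,318)])/4+[205,155]-.5
def P(a,o): return proj("side",jw(J,[(19+35*np.sin(t)+o[0],230,47+35*np.cos(t)+o[1]) for t in a+np.array([0,-1,2,1])*np.pi/2]))
f=least_squares(lambda v:(P(v[0],v[1:])-b).ravel(),[0,0,0],x_scale=[.1,1,1]); print(f.x,f.fun.round(1))
# lever: tip end & pivot from top crop
q=np.array([(311,168),(358,300)])/4+[230,148]-.5
W=wj(J,back("top",q,.034)); print("lever",W, "q",np.degrees(np.arctan2(W[1,1]-65,W[1,0]+32.6))%360-185, )
# rods in side picture: predicted lowest per angle
for k in range(4):
    for L,o in((15,0),(30,1),(45,2),(60,3)): pass
a0=f.x[0]
c,s=np.cos(J[2]),np.sin(J[2])
X=np.array([c,s,0]);Y=np.array([-s,c,0]);Z=np.array([0,0,1.])
# feasibility of tilted tool: z-axis points to axis radially; tilt t (arm angle t from up)
for yy in(1,-1):
  for t in np.radians([-60,-45,-30,0,30,45,60]):
    up=np.sin(t)*X+np.cos(t)*Z; tan=np.cos(t)*X-np.sin(t)*Z
    z=-up; y=yy*tan; R=np.c_[np.cross(y,z),y,z]
    p=jw(J,[19,230,47])[0]+.030*up
    j=manip.inverse_kinematics(p,R); print(yy,round(np.degrees(t)),None if j is None else np.round(j,2))
E
```

```text
[ 1.23952693  1.16713038 -0.81189703] [ -7.    6.1  11.9  -8.4   7.5  -5.1 -13.9   8.5]
lever [[ -29.52760738   67.0474019    34.        ]
 [-137.05807368   32.05627551   34.        ]] q 12.504101107194089
1 -60 None
1 -45 [0.42 0.6  2.05 4.   0.38 2.61]
1 -30 [ 0.37  0.56  1.91 -0.8   0.25  1.1 ]
1 0 [ 0.29  0.69  1.52 -0.    0.93  0.28]
1 30 [0.24 0.97 1.06 0.11 1.62 0.2 ]
1 45 [0.22 1.15 0.81 0.16 1.95 0.21]
1 60 [0.21 1.35 0.53 0.23 2.29 0.25]
-1 -60 [ 0.47  0.72  2.14  3.7   0.8  -0.17]
-1 -45 [ 0.42  0.6   2.05  4.    0.38 -0.53]
-1 -30 [ 0.37  0.56  1.91 -0.8   0.25 -2.04]
-1 0 [ 0.29  0.69  1.52 -0.    0.93 -2.86]
-1 30 None
-1 45 None
-1 60 None
```

```bash
python3 - <<'E'
from h import *
J=np.load("J.npy")
b=np.array([(92,255),(68,303),(122,365),(155,318)])/4+[205,155]-.5
def P(a,o): return proj("side",jw(J,[(19+35*np.sin(t)+o[0],230,47+35*np.cos(t)+o[1]) for t in a+np.array([0,1,2,-1])*np.pi/2]))
f=least_squares(lambda v:(P(v[0],v[1:])-b).ravel(),[0,0,0],x_scale=[.1,1,1]); print(f.x,f.fun.round(1))
c,s=np.cos(J[2]),np.sin(J[2])
X=np.array([c,s,0]);Y=np.array([-s,c,0]);Z=np.array([0,0,1.])
for t in np.radians([-25,-20,-15,65,70,75,80]):
    up=np.sin(t)*X+np.cos(t)*Z; tan=np.cos(t)*X-np.sin(t)*Z
    z=-up; y=tan; R=np.c_[np.cross(y,z),y,z]
    for r in(.03,.08):
        j=manip.inverse_kinematics(jw(J,[19,230,47])[0]+r*up,R); print(round(np.degrees(t)),None if j is None else np.round(j,2))
E
```

```text
[ 0.19376217 -0.26418083  0.49086567] [ 0.4  0.6 -0.1  0.1  0.4 -0.8 -0.7  0. ]
-25 [ 0.36  0.57  1.85 -0.44  0.34  0.73]
-25 [ 0.37  0.46  1.89 -0.38  0.41  0.68]
-20 [ 0.34  0.58  1.79 -0.26  0.45  0.54]
-20 [ 0.35  0.48  1.81 -0.23  0.53  0.52]
-15 [ 0.33  0.6   1.73 -0.15  0.57  0.43]
-15 [ 0.34  0.5   1.74 -0.14  0.65  0.42]
65 [0.21 1.42 0.43 0.26 2.4  0.28]
65 None
70 [0.21 1.5  0.31 0.31 2.52 0.33]
70 None
75 [0.21 1.59 0.17 0.4  2.65 0.4 ]
75 None
80 None
80 None
```

```bash
cat >> h.py <<'E'
J=np.load("J.npy"); _c,_s=np.cos(J[2]),np.sin(J[2])
X=np.array([_c,_s,0]);Y=np.array([-_s,_c,0]);Z=np.array([0,0,1.])
H=jw(J,[19,230,47])[0]
def rad(arm,tilt,r):
    a,t=np.radians([arm,tilt]); up=np.sin(t)*X+np.cos(t)*Z; tan=np.cos(t)*X-np.sin(t)*Z
    ball=H+.035*(np.sin(a)*X+np.cos(a)*Z)
    return ball+(r-.035)*up, np.c_[np.cross(tan,-up),tan,-up]
def st(m): print(m,"t",round(manip.current_time(),1),"F",np.round(manip.current_force(),1),"w",round(manip.current_grip_width(),3))
def snap(n):
    for c in("top","side"):
        im,d=manip.grab_frame(c); np.savez(f"{c}{n}.npz",im=im,d=d)
E
cat > t1.py <<'E'
from h import *
for a in((60,60,.07),(60,60,.06)): print(a,manip.inverse_kinematics(*rad(*a)) is not None)
manip.set_gripper(.45)
manip.move_ptp(*rad(11,11,.11)); manip.move_l(*rad(11,11,.023)); st("down")
manip.set_gripper(0,20); st("grip")
for a in(25,40,50,60): manip.move_l(*rad(a,a,.023),max_speed=.08)
st("A done")
manip.set_gripper(.45)
for r in(.07,.06,.05):
    try: manip.move_l(*rad(60,60,r)); break
    except manip.Unreachable: print("no",r)
st("back"); snap(1)
im=np.load("side1.npz")["im"][145:260,195:375,::-1]; cv2.imwrite("pics/c.png",cv2.resize(im,None,fx=4,fy=4,interpolation=cv2.INTER_CUBIC))
E
python3 t1.py
```

```text
(60, 60, 0.07) True
(60, 60, 0.06) True
down t 5.3 F [-0.3 -0.1  0.1] w 0.453
grip t 5.7 F [ 3.2 -0.4  5.1] w 0.163
A done t 7.2 F [ 0.4 -4.8 -3.4] w 0.165
back t 8.1 F [ 0.2 -0.  -1.2] w 0.451
```

```bash
cat > t2.py <<'E'
from h import *
manip.move_l(*rad(60,50,.09)); manip.move_ptp(*rad(-30,0,.11)); manip.move_l(*rad(-30,-22,.07)); manip.move_l(*rad(-30,-22,.024)); st("down")
manip.set_gripper(0,20); st("grip")
for a,t in((-20,-15),(-10,-7),(0,0)): manip.move_l(*rad(a,t,.024),max_speed=.08)
st("B done")
manip.set_gripper(.45); manip.set_gripper(0,20); st("regrip")
manip.set_gripper(.45); manip.move_l(*rad(0,0,.11)); st("up")
p=jw(J,[-60,-135,150])[0]; manip.move_ptp(p,np.c_[X,-Y,-Z]) if 0 else None
snap(2)
a=cv2.resize(np.load("side2.npz")["im"][145:260,195:375,::-1],None,fx=4,fy=4,interpolation=cv2.INTER_CUBIC)
cv2.imwrite("pics/d.png",a)
E
python3 t2.py
```

```text
down t 10.8 F [-0.3  0.   0.1] w 0.448
grip t 11.1 F [-1.8 -0.9  6.5] w 0.168
B done t 12.0 F [-1.3  0.3  7.3] w 0.167
regrip t 12.7 F [-0.5 -0.2  0.9] w 0.162
up t 13.8 F [-1.3  0.  -0.7] w 0.452
```

View pics/d.png

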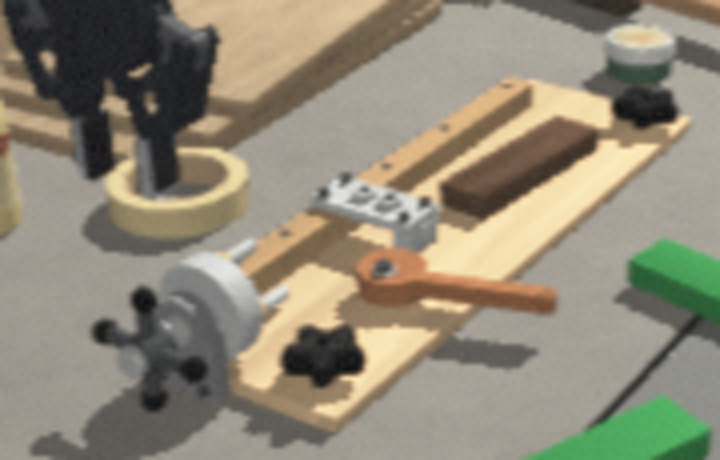

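The handle stands upright: balls at (143,300), (105,332), (154,401) and (194,370). I'll check the angle numerically, then press the blank flush to the fence.

```bash
cat > t3.py <<'E'
from h import *
b=np.array([(143,300),(105,332),(154,401),(194,370)])/4+[195,145]-.5
def P(a,o): return proj("side",jw(J,[(19+35*np.sin(t)+o[0],230,47+35*np.cos(t)+o[1]) for t in a+np.array([0,1,2,-1])*np.pi/2]))
f=least_squares(lambda v:(P(v[0],v[1:])-b).ravel(),[0,0,0],x_scale=[.1,1,1]); print("phase",f.x,f.fun.round(1))
q0=np.array(manip.current_qpos())
def go(p,*Rs):
    js=[(np.abs(manip.inverse_kinematics(p,R)-np.array(manip.current_qpos())).max(),i) for i,R in enumerate(Rs) if manip.inverse_kinematics(p,R) is not None]
    R=Rs[min(js)[1]]; manip.move_ptp(p,R); return R
pt=lambda x,y,z:jw(J,[x,y,z])[0]
Rp=np.c_[-X,Y,-Z]; Rm=np.c_[X,-Y,-Z]
manip.move_l(rad(0,0,.15)[0])
go(pt(-75,-138,110),Rp,Rm); st("above")
manip.set_gripper(1.0); manip.move_l(pt(-75,-138,10)); st("low")
manip.move_l(pt(-20,-138,10),max_speed=.1); st("near")
for x in np.arange(-17,-6,1.):
    manip.move_l(pt(x,-138,10),max_speed=.05); F=manip.current_force(); 
    print(x,np.round(F,1),np.round(wj(J,manip.current_ee_pos()),1))
    if abs(F@X)>6: break
manip.move_l(pt(-40,-138,10)); st("back"); snap(3)
cv2.imwrite("pics/e.png",cv2.resize(np.load("top3.npz")["im"][148:230,230:430,::-1],None,fx=4,fy=4,interpolation=cv2.INTER_CUBIC))
E
python3 t3.py
```

```text
phase [-0.02443201  0.04905595 -0.00084271] [ 0.   0.2  0.   0.2  0.  -0.4 -0.  -0. ]
above t 15.8 F [-0.   0.3  0.4] w 0.448
low t 17.1 F [ 0.9 -0.4  0.9] w 1.0
near t 17.8 F [-0.2  0.6 -0.1] w 0.998
-17.0 [-0.3 -0.3 -0.4] [[ -17.1 -138.1   10.1]]
-16.0 [-0.7 -0.2 -0.5] [[ -16. -138.   10.]]
-15.0 [ 0.7  0.3 -0.5] [[ -14.9 -138.    10. ]]
-14.0 [ 0.2  0.7 -0.4] [[ -13.9 -138.    10. ]]
-13.0 [-0.4  0.6  0.4] [[ -12.9 -138.    10. ]]
-12.0 [-2.3  1.  -0. ] [[ -12.2 -137.9    9.9]]
-11.0 [-7.8 -0.4  3.7] [[ -12.2 -137.9    9.8]]
back t 19.9 F [ 0.4  0.5 -1. ] w 1.002
```

View pics/e.png

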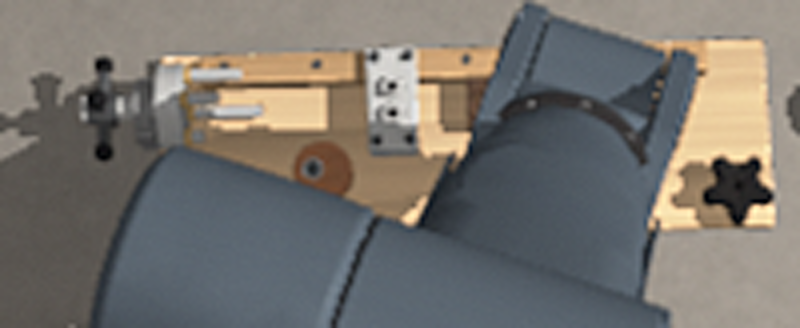

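```bash
cat > t4.py <<'E'
from h import *
pt=lambda x,y,z:jw(J,[x,y,z])[0]
manip.move_l(pt(-45,-138,90)); manip.set_gripper(0)
p=pt(19,-245,70); best=None
for R in(np.c_[Y,X,-Z],np.c_[-Y,-X,-Z]):
    j=manip.inverse_kinematics(p,R)
    if j is not None:
        d=np.abs(np.array(j)-manip.current_qpos()).max()
        if best is None or d<best[0]: best=(d,R)
manip.move_ptp(p,best[1]); manip.move_l(pt(19,-245,17)); st("low")
for y in list(range(-225,-70,15))+list(np.arange(-68,-50,1.)):
    manip.move_l(pt(19,y,17),max_speed=.07); F=np.array(manip.current_force())
    if y>-64 or abs(F@Y)>4: print(y,"Fx",round(F@X,1),"Fy",round(F@Y,1),np.round(wj(J,manip.current_ee_pos()),1))
    if abs(F@Y)>8: break
st("pushed"); snap(4)
a=cv2.resize(np.load("side4.npz")["im"][145:260,195:375,::-1],None,fx=4,fy=4,interpolation=cv2.INTER_CUBIC)
cv2.imwrite("pics/f.png",a)
E
python3 t4.py
```

```text
low t 23.3 F [-0.3 -0.9  1.1] w 0.003Traceback (most recent call last):
  File "t4.py", line 12, in <module>
    manip.move_l(pt(19,y,17),max_speed=.07); F=np.array(manip.current_force())
    ~~~~~~~~~~~~^^^^^^^^^^^^^^^^^^^^^^^^^^^
bench.Unreachable: the arm cannot follow that straight line within its joint ranges
```

```bash
python3 - <<'E'
from h import *
print(np.round(manip.current_qpos(),2), wj(J,manip.current_ee_pos()).round(1),wj(J,manip.current_tcp_rot()[:,0]*0+manip.current_ee_pos()).round(0), np.round(manip.current_tcp_rot(),2).tolist())
for R in(np.c_[Y,X,-Z],np.c_[-Y,-X,-Z]):
    for y in(-245,-150,-57):
        j=manip.inverse_kinematics(jw(J,[19,y,17])[0],R); print(y,None if j is None else np.round(j,2))
E
```

```text
[-0.28  0.74  1.61  0.    0.79  2.85] [[  19.  -119.5   17. ]] [[  19. -119.   17.]] [[0.02, -1.0, -0.0], [-1.0, -0.02, 0.0], [-0.0, 0.0, -1.0]]
-245 [-0.46  0.79  1.5  -0.    0.85 -0.48]
-150 [-0.32  0.75  1.59 -0.    0.8  -0.34]
-57 [-0.18  0.73  1.64 -0.    0.78 -0.19]
-245 [-0.46  0.79  1.5  -0.    0.85  2.67]
-150 [-0.32  0.75  1.59 -0.    0.8   2.8 ]
-57 None
```

```bash
sed -i '/^manip.move_l(pt(-45/,/^manip.move_ptp(p,best/d' t4.py
sed -i 's/^for y in.*/manip.move_l(pt(19,-150,17)); manip.move_l(pt(19,-150,45)); manip.move_ptp(pt(19,-150,45),np.c_[Y,X,-Z]); manip.move_l(pt(19,-150,17)); st("flip")\nfor y in list(range(-130,-70,15))+list(np.arange(-70,-50,1.)):/' t4.py; cat t4.py; python3 t4.py
```

```text
from h import *
pt=lambda x,y,z:jw(J,[x,y,z])[0]
manip.move_l(pt(19,-150,17)); manip.move_l(pt(19,-150,45)); manip.move_ptp(pt(19,-150,45),np.c_[Y,X,-Z]); manip.move_l(pt(19,-150,17)); st("flip")
for y in list(range(-130,-70,15))+list(np.arange(-70,-50,1.)):
    manip.move_l(pt(19,y,17),max_speed=.07); F=np.array(manip.current_force())
    if y>-64 or abs(F@Y)>4: print(y,"Fx",round(F@X,1),"Fy",round(F@Y,1),np.round(wj(J,manip.current_ee_pos()),1))
    if abs(F@Y)>8: break
st("pushed"); snap(4)
a=cv2.resize(np.load("side4.npz")["im"][145:260,195:375,::-1],None,fx=4,fy=4,interpolation=cv2.INTER_CUBIC)
cv2.imwrite("pics/f.png",a)
flip t 29.9 F [ 0.4 -0.1  0.5] w -0.0
-63.0 Fx 0.3 Fy 0.3 [[ 19.  -62.9  17. ]]
-62.0 Fx 0.0 Fy 0.5 [[ 19.  -61.9  17. ]]
-61.0 Fx -0.1 Fy -0.3 [[ 19.  -60.9  17. ]]
-60.0 Fx -0.0 Fy -0.9 [[ 19.  -59.9  17. ]]
-59.0 Fx -0.5 Fy -0.0 [[ 19.  -58.9  17. ]]
-58.0 Fx 0.8 Fy -0.1 [[ 19.  -57.9  17. ]]
-57.0 Fx -0.7 Fy 0.6 [[ 19.  -56.9  17. ]]
-56.0 Fx 0.4 Fy -1.7 [[ 19.  -56.2  17. ]]
-55.0 Fx -0.7 Fy -8.7 [[ 19.3 -56.   17.2]]
pushed t 35.6 F [-0.5 -8.7  0.2] w -0.002
```

View pics/f.png

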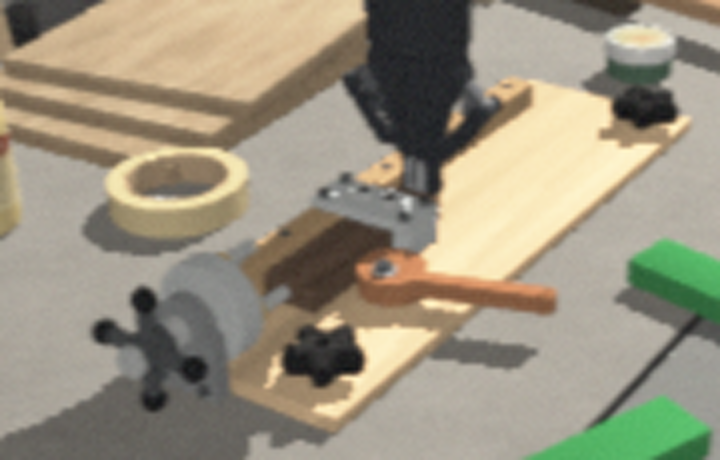

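```bash
cat > t5.py <<'E'
from h import *
pt=lambda x,y,z:jw(J,[x,y,z])[0]
r=95
def pose(q,z=17,g=0):
    f=np.radians(185+q); u=np.array([np.cos(f),np.sin(f)]); n=np.array([np.sin(f),-np.cos(f)])
    p=np.array([-32.6,65])+r*u+(19+g)*n; xt=n[0]*X+n[1]*Y
    return pt(*p,z),np.c_[xt,np.cross(-Z,xt),-Z]
def angle():
    e=wj(J,manip.current_ee_pos())[0,:2]-[-32.6,65]; return np.degrees(np.arctan2(e[1],e[0]))%360-185+np.degrees(np.arctan2(19,r))
manip.move_l(pt(19,-75,17)); manip.move_l(pt(19,-75,80))
manip.move_ptp(*pose(12.5,80,12)); manip.move_l(*pose(12.5,17,12)); st("low")
for q in list(range(15,72,8))+list(range(72,100,2)):
    manip.move_l(*pose(q),max_speed=.08); F=np.array(manip.current_force()); a=angle()
    if q>=71: print(q,"ang",round(a,1),"F",np.round(F,1),round(np.linalg.norm(F[:2]),1))
    if a>84.5 or np.linalg.norm(F)>55: break
st("end")
E
python3 t5.py
```

```text
low t 38.0 F [ 0.2 -0.4  0.1] w 0.001
71 ang 70.7 F [0.3 0.3 0.3] 0.4
72 ang 71.6 F [-1.4  1.1 -0.7] 1.8
74 ang 74.0 F [-0.3 -0.4 -0.1] 0.5
76 ang 76.1 F [-0.5  0.9  0.2] 1.0
78 ang 77.9 F [-2.1 -0.6  1.1] 2.2
80 ang 79.8 F [-3.4 -0.5  1.2] 3.4
82 ang 81.8 F [-3.8 -1.8  1.1] 4.2
84 ang 83.7 F [-5.5 -1.9  1.8] 5.8
86 ang 85.2 F [-9.4 -2.8  4.9] 9.8
end t 42.5 F [-9.4 -2.8  4.9] w 0.001
```

```bash
sed -n '1,11p' t5.py | grep -v '^manip.move' > t6.py; cat >> t6.py <<'E'
manip.move_l(*pose(87),max_speed=.05); print(angle()); st("87")
manip.move_l(pose(85,17,20)[0]); manip.move_l(pose(85,110,25)[0]); st("up")
manip.move_ptp([.3,-.38,.25],np.c_[Y,X,-Z]); st("clear"); snap(5)
k=lambda im:cv2.resize(im[:,:,::-1],None,fx=4,fy=4,interpolation=cv2.INTER_CUBIC)
a=k(np.load("top5.npz")["im"][155:225,240:410]); b=k(np.load("side5.npz")["im"][175:255,205:375])
cv2.imwrite("pics/g.png",np.vstack([a,b]))
for n in("tape_measure","sanding_block","wax_tin"): print(n,[np.round(x["at"],3) for x in manip.look_for("side",n)[:1]])
E
python3 t6.py
```

```text
85.7565255829209
87 t 42.8 F [-12.5  -3.5   7.2] w 0.001
up t 43.9 F [-0.7 -0.3 -0.3] w 0.002
clear t 45.4 F [ 0.6  0.1 -0.1] w -0.001
tape_measure [array([0.387, 0.411, 0.054])]
sanding_block [array([ 0.443, -0.415,  0.024])]
wax_tin [array([ 0.584, -0.375,  0.032])]
```

View pics/g.png

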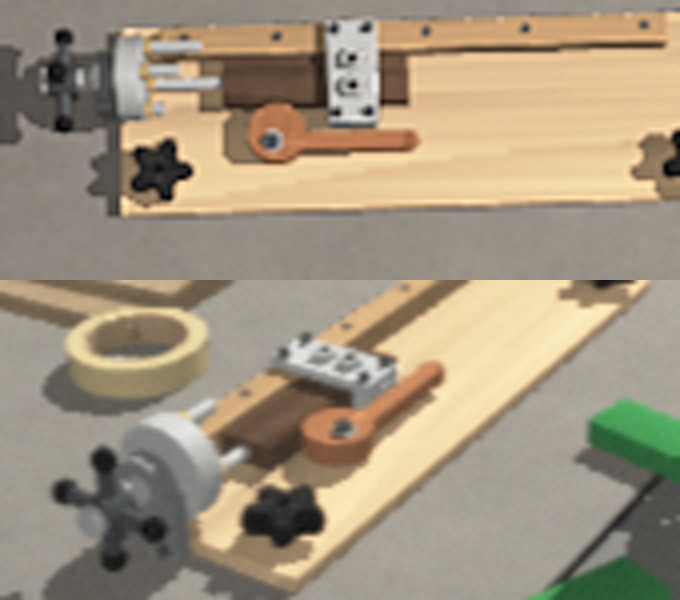

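```bash
python3 - <<'E'
from h import *
im=np.load("top5.npz")["im"].astype(int)
for x in(19,12,28):
    ys=np.arange(-60,125,2.5); u=proj("top",jw(J,[(x,y,31) for y in ys]))
    v=cv2.remap(im.astype(np.float32),u[:,0].astype(np.float32)[None],u[:,1].astype(np.float32)[None],cv2.INTER_LINEAR)[0].sum(1)/3
    print(x,[(y,int(a)) for y,a in zip(ys,v) if y<-35 or y>90])
print(proj("top",jw(J,[(19,105,21.5),(19,105,26.5),(19,105,31),(19,-45,31)])).round(1))
for p in((19,105,21.5),(19,105,31),(-6,135,47),(-6,120,47)): print(p,((proj("side",jw(J,[p]))-[205,175])*4+[0,280]).round(0))
E
```

```text
19 [(np.float64(-60.0), 191), (np.float64(-57.5), 191), (np.float64(-55.0), 191), (np.float64(-52.5), 192), (np.float64(-50.0), 196), (np.float64(-47.5), 188), (np.float64(-45.0), 157), (np.float64(-42.5), 101), (np.float64(-40.0), 85), (np.float64(-37.5), 83), (np.float64(92.5), 77), (np.float64(95.0), 78), (np.float64(97.5), 79), (np.float64(100.0), 79), (np.float64(102.5), 78), (np.float64(105.0), 91), (np.float64(107.5), 131), (np.float64(110.0), 169), (np.float64(112.5), 191), (np.float64(115.0), 194), (np.float64(117.5), 193), (np.float64(120.0), 192), (np.float64(122.5), 191)]
12 [(np.float64(-60.0), 194), (np.float64(-57.5), 194), (np.float64(-55.0), 194), (np.float64(-52.5), 195), (np.float64(-50.0), 198), (np.float64(-47.5), 193), (np.float64(-45.0), 164), (np.float64(-42.5), 107), (np.float64(-40.0), 87), (np.float64(-37.5), 84), (np.float64(92.5), 77), (np.float64(95.0), 77), (np.float64(97.5), 77), (np.float64(100.0), 74), (np.float64(102.5), 69), (np.float64(105.0), 90), (np.float64(107.5), 104), (np.float64(110.0), 113), (np.float64(112.5), 115), (np.float64(115.0), 118), (np.float64(117.5), 117), (np.float64(120.0), 114), (np.float64(122.5), 116)]
28 [(np.float64(-60.0), 187), (np.float64(-57.5), 188), (np.float64(-55.0), 187), (np.float64(-52.5), 189), (np.float64(-50.0), 192), (np.float64(-47.5), 185), (np.float64(-45.0), 159), (np.float64(-42.5), 110), (np.float64(-40.0), 88), (np.float64(-37.5), 83), (np.float64(92.5), 69), (np.float64(95.0), 68), (np.float64(97.5), 67), (np.float64(100.0), 66), (np.float64(102.5), 66), (np.float64(105.0), 82), (np.float64(107.5), 97), (np.float64(110.0), 105), (np.float64(112.5), 104), (np.float64(115.0), 103), (np.float64(117.5), 102), (np.float64(120.0), 99), (np.float64(122.5), 112)]
[[295.5 176.1]
 [295.3 175.7]
 [295.2 175.3]
 [341.9 173.9]]
(19, 105, 21.5) [[243. 451.]]
(19, 105, 31) [[242. 439.]]
(-6, 135, 47) [[242. 449.]]
(-6, 120, 47) [[257. 438.]]
```

```bash
python3 -c "
from bench import manip
print(manip.sign_off())"
```

```text
the job is handed in; nothing more can be done
None
```

The job is handed in at about 45 s of the 64 s, verdict not shown: longest rod down (about 0.02 rad off by camera), blank against the fence and home on that rod, cam lever in at about 1.49 rad, and the tape measure, sanding block and wax tin where they were.

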